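# Take down the emptied tube holder

### The arm

A 6-joint arm with a two-finger parallel gripper is mounted at the origin on the work surface. World frame = base frame: x ahead of the robot, y to its left, z up, the work surface at z = 0. Lengths are in m, angles in rad, forces in N, time in s.
With the tool pointing down it reaches from about 0.2 to 0.875 m from the base axis. Payload 3.4 kg.
Tool frame: the origin (TCP) lies at the very end of the fingers, on their centre line; the grasp point (between the pads) lies bot.hold_point_z behind it (bot.hold_point_z is the distance from the TCP to the grasp point, in m); z points along the fingers, y is the direction in which the jaws open and shut (so a half turn about z gives the same grasp; the last joint's range is limited). The gripper opens to 94 mm and grips with 3 to 60 N. Pads are 16 mm wide; open, the fingers measure 119 mm over their backs; the gripper's body (75 mm by 177 mm) begins 78 mm behind the grasp point.
Start: joints at [-1.45, 0.276, 1.505, -0, 1.361, -0.121], TCP at [0.138, -0.558, 0.182] pointing down, gripper open.
Joint ranges: [-2.89, 2.89], [-0.75, 2.08], [0.22, 2.7], [-1.18, 4.32], [0.11, 2.71], [-2.7, 2.7]. Speed limits (rad/s): [2.57, 2.57, 3.14, 3.14, 3.14, 3.14].

### API

Orientations are given as a unit quaternion [w, x, y, z].
In Python, from workcell import bot, eyes gives the robot as it stands.
- The arm moves only by the shell command python3 -m creep 'ROWS' [FORCE]. ROWS is text: rows parted by semicolons, each of 5 numbers parted by spaces: the shift along the tool's x, y, z as a fraction of full scale, then the turn about the tool's z as a fraction of full scale, then the closure, from 0 (fully open) to 1 (shut). A call has 1 to 12 rows; each row shifts and turns the commanded pose from where the row before left it, along the tool's axes as they then stand; what a row does not reach is not made up. Full scale, the value 1, is 40 mm for a shift and 0.1 rad for a turn. A row lasts 1/10 s, in which the tool goes at most 50 mm and 8.59 degrees, less where a joint would pass 70% of its speed; a pose out of reach is approached as far as the arm can. A call with a number of a shift or a turn outside -1 to 1 is refused whole. A call with a gripper value outside its range is refused whole. The fingers move at their own pace and stop on an object; FORCE is the grip in N (left out, the last holds). Time passes only in rows, so rows that do not move let the fingers close. It gives the time, the measured TCP pose, the force and the opening at its end, in the units of the state.
- bot.state(): the state, without advancing time (a new reading comes with each control period).
- eyes.capture(name): name is "side" or "top" or "wrist"; returns (picture, depth): 400x640x3 uint8, red, green, blue; 400x640 float32, m along the optical axis (not along the pixel's ray), 0 where there is no reading.
- eyes.get_calibration(name): a dict with "K" (3x3 intrinsics, pixels), "extrinsics" (4x4, takes a point from camera to world coordinates); the wrist camera has in their place "T_tool_cam" (4x4, takes a point from camera to tool coordinates, whose origin is the TCP and whose axes are the flange's). Camera axes: x right, y up, looking along -z (the intrinsics and any distortion apply to the point x, -y, -z); pixel columns grow to the right and rows downward; lengths in m; the calibration is good to about 2 mm. The wrist camera is an equidistant fisheye: a pixel r from the principal point sees the ray r / f radians off the axis. A picture is of the moment at which its call begins: read the wrist's pose just before it. get_calibration takes no time and is no camera call.
- bot.close_job(): hands the job in, once; it reports no verdict.
The state is a dict: "t": time; "qpos": joint angles; "qd": joint speeds; "effort": joint torques, N m; "position": TCP position; "tool_rot": TCP orientation; "ft_force": force on the tool from outside, world axes, zero at the start; "torque": the same for the moment, N m; "grip_width": finger opening in m.
Only numpy, scipy, OpenCV 4.12 (cv2) and the standard library are available. Lean on these libraries where they do the work, as an engineer would, in place of code of your own. Each camera call takes 0.05 s, during which the arm holds its last target.

### The job

The yellow tube holder has been emptied and is due for disinfection: lift it up on its screw, draw it off over the screw head, and stand it upright inside the shallow steel tray; set it down, do not drop it. Leave the blue and the white holder hanging where they are.

Things in the scene. Friction and masses are not known exactly. Their poses are not given: they have to be found in the camera images.
- yellow_holder: Yellow tube holder, 160 g, 175 mm high: upright plate 8 thick, 80 wide; the top 46 mm is a tab 60 wide, to grip across its 8 mm from above; at the foot a block, front at x=+50. Origin mid-plate, 87.5 above the flat underside. z up, x out of the board (pull-off way). Keyhole: 44 mm opening centred 12.5 below the origin, 14 mm slot up from it, ending 27.5 above the origin, where the screw bears.
- board: Grey upright board, 160 mm high, 370 long (y), fixed. Origin at the table under its front face; x out of that face. 3 screws at y=-118, 0, 118, each with one holder: axis 146 up, shank 8 thick, head 24 across, 12 to 18 in front of the face. Hung: holder's origin 122.5 up, tab's top 50 above the board. Lift 36 mm (26 to 46) to bring the opening over the head, then 25 or more along +x clears it.
- blue_holder: Blue tube holder of the same form with two red-capped tubes in it (caps end 17 mm above the origin), hung on another screw of the same board; screws are 118 mm apart. Origin and axes as for the yellow one. To be left hanging.
- white_holder: White tube holder of the same form with one red-capped tube in it, hung on another screw of the same board. Origin and axes as for the yellow one. To be left hanging.
- tray: Shallow open steel tray, fixed to the table, 160 mm (its x) by 140 mm (its y), 25 mm high, walls and floor 5 mm thick. Origin: centre of its underside, on the table; the inner floor is 5 mm above it.
Mind the look-alikes: they are no part of the job. There is more than one size of the tray; the one meant has the size given above.

How it is judged:
By the outcome, as a careful person would: the job done as asked, in the order asked, and still so for the second after the job is handed in, with the robot touching nothing.
It also fails if it takes over 42 s, if anything falls off the work surface, if the arm or the gripper's body presses on something with over 40 N, if the wrist force passes 120 N, or if a joint passes its speed limit or range.

## Working session

There is one attempt and no reset: what is moved stays moved. The work goes in short steps, Python scripts to look and compute and a shell command to move; the robot and the scene stay as the last step left them, time stands still between calls to the robot, and variables do not carry over. Pictures are saved under pics/ and viewed, and the job is handed in when it is done.

```bash
ls; mkdir -p pics
python3 - <<'E'
from workcell import bot, eyes
import cv2,numpy as np
s=bot.state();print(s);print(bot.hold_point_z)
for n in ["side","top"]:
    c=eyes.get_calibration(n);print(n,c)
    p,d=eyes.capture(n);cv2.imwrite(f"pics/{n}0.png",p[...,::-1]);np.savez(f"{n}0.npz",p=p,d=d)
print(eyes.get_calibration("wrist"))
E
```

```text
pics
{'t': 0.0, 'qpos': array([-1.45001849e+00,  2.76564043e-01,  1.50610166e+00, -4.81979065e-05,
        1.36068107e+00, -1.21003970e-01]), 'qd': array([-0.00028053,  0.00225704, -0.00083013,  0.0001772 ,  0.00130508,
       -0.00017127]), 'effort': array([ 8.57827217e-04, -4.04588342e+01, -2.37228119e+01,  7.04829558e-02,
        3.45082080e-02, -1.30933813e-04]), 'position': array([ 0.13757492, -0.55768409,  0.18093497]), 'tool_rot': array([-8.77060504e-04,  9.92700599e-01,  1.20601618e-01, -2.34653567e-05]), 'ft_force': array([ 1.15225679, -0.10174659,  0.10217618]), 'torque': array([ 0.02787922,  0.00622213, -0.00841626]), 'grip_width': 0.0934660103372015}
0.0188
side {'K': array([[364.24357548,   0.        , 323.69537422],
       [  0.        , 364.24357548, 203.58017388],
       [  0.        ,   0.        ,   1.        ]]), 'extrinsics': array([[ 0.86788479,  0.30828878, -0.38953052,  0.23225435],
       [-0.49674391,  0.54589537, -0.67471752, -0.47565817],
       [ 0.00463506,  0.77907398,  0.62691486,  0.55018047],
       [ 0.        ,  0.        ,  0.        ,  1.        ]
[... 245 characters left out ...]
      [-0.99981642, -0.01537875, -0.01142928, -0.00215912],
       [-0.01299195,  0.10568161,  0.99431514,  0.99678491],
       [ 0.        ,  0.        ,  0.        ,  1.        ]])}
{'K': array([[309.70691629,   0.        , 313.76353289],
       [  0.        , 309.70691629, 198.13480342],
       [  0.        ,   0.        ,   1.        ]]), 'T_tool_cam': array([[ 3.31058263e-04,  9.61450742e-01,  2.74977020e-01,
         8.04130114e-02],
       [ 9.99999895e-01, -2.30939582e-04, -3.96473842e-04,
        -4.63033100e-04],
       [-3.17686991e-04,  2.74977123e-01, -9.61450717e-01,
        -2.03859929e-01],
       [ 0.00000000e+00,  0.00000000e+00,  0.00000000e+00,
         1.00000000e+00]])}
```

View pics/side0.png

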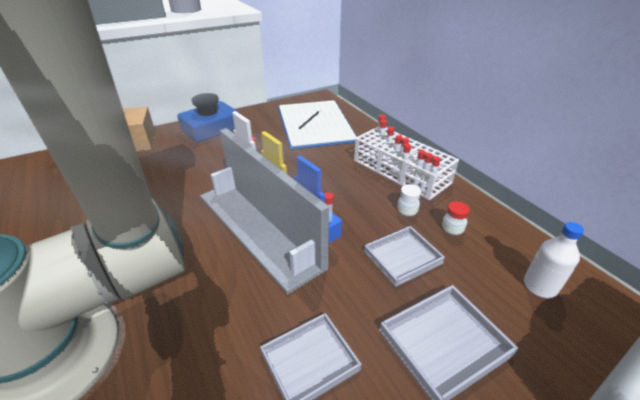

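View pics/top0.png

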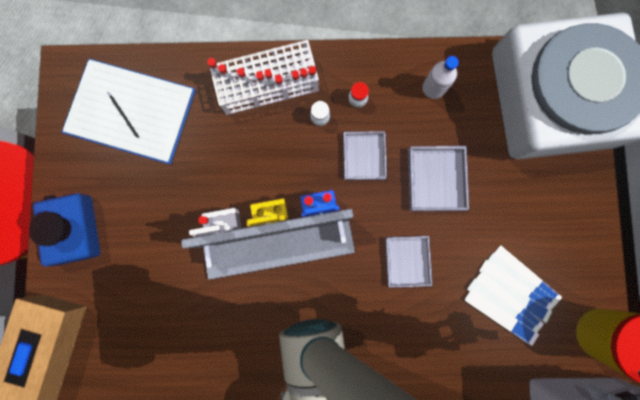

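The side view shows the yellow tab at (272,148), between white (243,125) and blue (307,172), behind the grey board. The top view shows yellow at (267,211), and three trays at (365,155), (438,178) and (409,262). Next I'll measure these.

```bash
cat > h.py <<'E'
import numpy as np,cv2
from workcell import bot,eyes
def cloud(n,p,d):
    c=eyes.get_calibration(n);K=c["K"];T=np.array(c["extrinsics"])
    v,u=np.mgrid[:400,:640]
    X=np.stack([(u-K[0,2])/K[0,0]*d,-(v-K[1,2])/K[1,1]*d,-d],-1)
    return X@T[:3,:3].T+T[:3,3]
def load(n,i=0):
    z=np.load(f"{n}{i}.npz");return z["p"],z["d"],cloud(n,z["p"],z["d"])
E
python3 - <<'E'
from h import *
p,d,W=load("top")
img=p.astype(int);R,G,B=img[...,0],img[...,1],img[...,2]
print("table z",np.median(W[330:345,420:460,2]))
# trays: grey bluish
hsv=cv2.cvtColor(p,cv2.COLOR_RGB2HSV)
m=((hsv[...,1]<70)&(hsv[...,2]>80)&(d>0)).astype(np.uint8)
m[:, :330]=0;m[:,480:]=0;m[:125]=0;m[295:]=0; 
m[200:260,:370]=0
n,l,st,c=cv2.connectedComponentsWithStats(m)
for i in range(1,n):
    if st[i,4]<500: continue
    q=W[l==i]; rim=q[q[:,2]>0.018]
    r=cv2.minAreaRect((q[:,:2]*1000).astype(np.float32)); print(st[i],r,np.percentile(q[:,2],[2,50,98]))
y=(R>150)&(G>120)&(B<90);y[:190]=0;y[230:]=0;y[:,:240]=0;y[:,300:]=0
q=W[y];print("yel",len(q));t=q[q[:,2]>0.19]
print(t.min(0),t.max(0),t.mean(0),cv2.minAreaRect((t[:,:2]*1000).astype(np.float32)))
p,d,W=load("side")
img=p.astype(int);R,G,B=img[...,0],img[...,1],img[...,2]
y=(R>130)&(G>110)&(B<90);y[:125]=0;y[185:]=0;y[:,:250]=0;y[:,300:]=0
q=W[y];print("yel side",len(q));t=q[q[:,2]>0.165]
print(t.min(0),t.max(0),t.mean(0),cv2.minAreaRect((t[:,:2]*1000).astype(np.float32)))
print("table side",W[350,150:240:20])
E
python3 - <<'E'
import cv2
for n,(a,b,c,d) in dict(side=(90,250,190,350),top=(180,290,170,370)).items():
    p=cv2.imread(f"pics/{n}0.png")[a:b,c:d];cv2.imwrite(f"pics/{n}0z.png",cv2.resize(p,None,fx=4,fy=4,interpolation=cv2.INTER_CUBIC))
E
```

```text
table z 0.0007145899970462111
[ 343  131   45   50 2124] ((631.295654296875, -116.38179016113281), (113.04315185546875, 129.9414825439453), 89.94609069824219) [-0.00027323  0.00475445  0.02087456]
[ 408  145   62   67 3854] ((569.9495849609375, -301.6192626953125), (153.18650817871094, 171.69671630859375), 89.23261260986328) [0.00042579 0.00635712 0.02748068]
[ 385  235   48   53 2310] ((359.79168701171875, -217.970458984375), (128.26588439941406, 112.81963348388672), 1.1848331689834595) [-0.00045144  0.004683    0.02087721]
yel 631
[ 0.41099481 -0.00215912  0.19486994] [0.46592296 0.1466181  0.99678491] [0.45587501 0.11430589 0.22572224] ((445.01422119140625, 69.09539794921875), (154.90785217285156, 30.686565399169922), 75.68351745605469)
yel side 76
[ 0.23225435 -0.47565817  0.16513703] [0.45987235 0.14860671 0.55018047] [0.44897164 0.09135633 0.1848888 ] ((354.6383972167969, -168.511962890625), (660.5572509765625, 30.506118774414062), 70.91909790039062)
table side [[ 0.14549126 -0.07060479 -0.00125764]
 [ 0.17362168 -0.08817263  0.00116701]
 [ 0.20127571 -0.10264465 -0.00078766]
 [ 0.22916283 -0.11957395  0.00086166]
 [ 0.25714157 -0.13306424 -0.00290143]]
```

```bash
cat > board.py <<'E'
from h import *
p,d,W=load("top")
# board top face: z 0.14..0.18
b=(W[...,2]>0.15)&(W[...,2]<0.172)&(d>0);b[:,:175]=0;b[:,360:]=0;b[:200]=0;b[260:]=0
hs=cv2.cvtColor(p,cv2.COLOR_RGB2HSV);b&=(hs[...,1]<60)
q=W[b]; print(len(q),np.median(q,0)); print(cv2.minAreaRect((q[:,:2]*1000).astype(np.float32)))
l=cv2.fitLine((q[:,:2]*1000).astype(np.float32),cv2.DIST_HUBER,0,.01,.01).ravel();print(l,np.degrees(np.arctan2(l[1],l[0])))
pr=(q[:,:2]*1000)@l[:2];print(np.percentile(pr,[0,1,99,100]))
E
python3 board.py
```

```text
1547 [0.44020214 0.12212553 0.16008693]
((449.2231140136719, 116.03660583496094), (35.82500076293945, 370.436279296875), 9.452103614807129)
[ 1.6099776e-01 -9.8695475e-01  4.4065503e+02  1.1485981e+02] -80.73518
[-227.4028185  -222.45032124  138.69321372  143.04536302]
```

View pics/top0z.png

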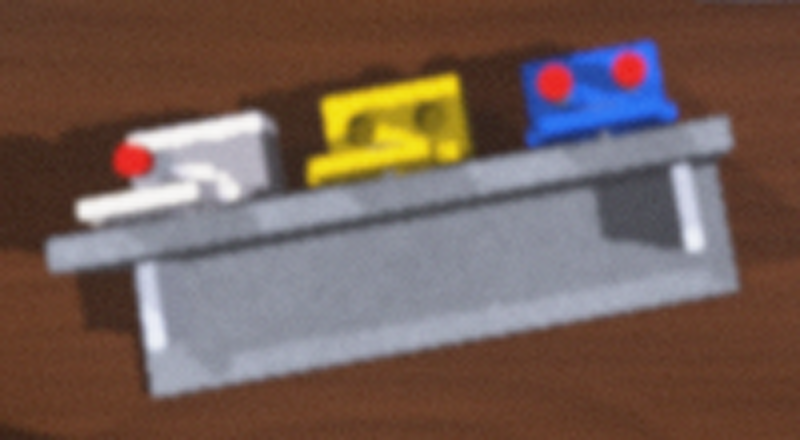

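View pics/side0z.png

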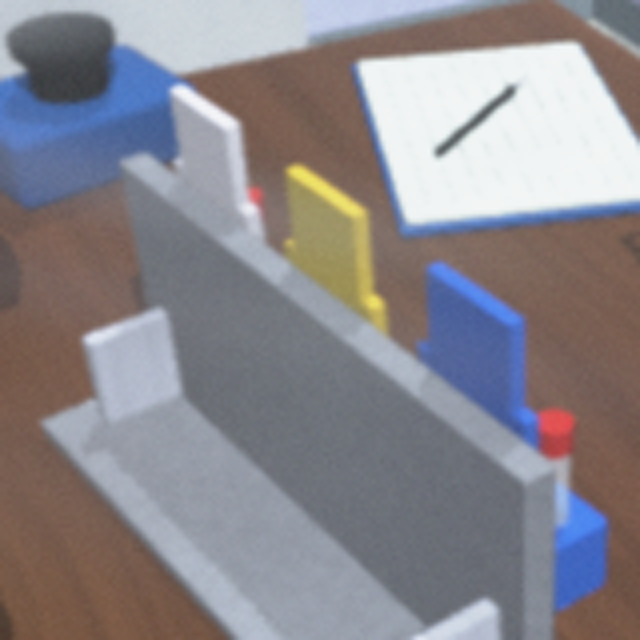

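Run:
```python
from h import *
l=np.array([.161,-.98695]);nn=np.array([.98695,.161])
for n in ("top","side"):
    p,d,W=load(n);img=p.astype(int);R,G,B=img[...,0],img[...,1],img[...,2]
    y=(R-B>60)&(G-B>50)&(d>0)
    if n=="top": y[:190]=0;y[230:]=0;y[:,:240]=0;y[:,300:]=0
    else: y[:125]=0;y[185:]=0;y[:,:250]=0;y[:,300:]=0
    q=W[y];
    for lo,hi in((.166,.225),(.195,.225)):
        t=q[(q[:,2]>lo)&(q[:,2]<hi)]
        print(n,len(t),"l",np.percentile(t[:,:2]@l,[2,50,98]),"n",np.percentile(t[:,:2]@nn,[2,25,50,75,98]),"z",np.percentile(t[:,2],[50,98]))
p,d,W=load("top")
b=(abs(W[...,2]-.16)<.01)&(d>0);b[:,:175]=0;b[:,360:]=0;b[:200]=0;b[260:]=0
hs=cv2.cvtColor(p,cv2.COLOR_RGB2HSV);b&=hs[...,1]<60
t=W[b];print("board l",np.percentile(t[:,:2]@l,[1,99]),"n",np.percentile(t[:,:2]@nn,[2,50,90,98]))
```

```text
top 178 l [-0.07068777 -0.04087951 -0.0121033 ] n [0.46589278 0.46626792 0.4685787  0.47138064 0.47402854] z [0.20937557 0.21255693]
top 139 l [-0.07039784 -0.04217701 -0.01275223] n [0.465942   0.46726127 0.46958    0.47187185 0.47400844] z [0.20989957 0.21259218]
side 240 l [-0.06986837 -0.02598777 -0.01250249] n [0.46471625 0.46563069 0.46652248 0.46978955 0.47324374] z [0.19955827 0.2105269 ]
side 129 l [-0.069991   -0.0363511  -0.01296173] n [0.46494532 0.46591265 0.4679783  0.47050312 0.47355792] z [0.20874437 0.21070314]
board l [-0.22246961  0.13871013] n [0.44432329 0.45337154 0.46100947 0.46629791]
```

```bash
python3 -m creep '0 0 -1 -1 0; 0 0 -1 -1 0; 0 0 -1 -1 0; 0 0 -0.25 -1 0; 0 0 0 -1 0; 0 0 0 -1 0; 0 0 0 -1 0;0 0 0 -1 0;0 0 0 -1 0;0 0 0 -1 0;0 0 0 -1 0;0 0 0 -1 0'; python3 -c "
from workcell import bot
print(bot.state())"
```

```text
t: 1.3
position: [0.1377, -0.558, 0.3112]
tool_rot: [-0.0, 0.75, 0.662, 0.0]
ft_force: [-0.6, -0.4, 0.2]
grip_width: 0.094
{'t': 1.3, 'qpos': array([-1.44998156e+00,  2.34398542e-01,  1.25046599e+00,  5.47574194e-07,
        1.65787755e+00, -1.32513352e+00]), 'qd': array([-1.02192877e-03,  1.22655473e-03,  2.26652824e-04, -1.22148491e-03,
       -1.57626312e-04, -9.88907782e-01]), 'effort': array([-1.41396551e-03, -3.94467366e+01, -2.52122390e+01,  2.60308429e-03,
        8.00946169e-02,  8.23387485e-01]), 'position': array([ 0.13765247, -0.55798431,  0.31120986]), 'tool_rot': array([-4.73478843e-04,  7.49841166e-01,  6.61617636e-01,  3.25758460e-04]), 'ft_force': array([-0.64470913, -0.44633066,  0.16327894]), 'torque': array([-0.10339047, -0.02771605,  0.0347547 ]), 'grip_width': 0.09397160066595467}
```

```bash
python3 -m creep '0 0 0 -1 0; 0 0 0 -1 0; 0 0 0 -0.91 0; 0.96 0.66 0 0 0; 0.96 0.66 0 0 0; 0.96 0.66 0 0 0; 0.96 0.66 0 0 0; 0.96 0.66 0 0 0; 0.96 0.66 0 0 0; 0.96 0.66 0 0 0; 0.96 0.66 0 0 0; 0.96 0.66 0 0 0'
```

```text
t: 2.5
position: [0.3165, -0.177, 0.3116]
tool_rot: [0.0, 0.648, 0.762, 0.0]
ft_force: [1.7, 0.3, 0.5]
grip_width: 0.0944
```

```bash
python3 -m creep '0.95 0.665 0 0 0; 0.95 0.665 0 0 0; 0.95 0.665 0 0 0; 0.95 0.665 0 0 0; 0.95 0.665 0 0 0; 0.95 0.665 0 0 0; 0.95 0.665 0 0 0; 0 0 0 0 0; 0 0 0 0 0;0 0 0 0 0'
python3 - <<'E'
from h import *
s=bot.state();p,d=eyes.capture("wrist");np.savez("wrist0.npz",p=p,d=d,pos=s["position"],q=s["tool_rot"]);print(s["position"],s["tool_rot"],s["ft_force"])
cv2.imwrite("pics/w0.png",p[...,::-1])
E
```

```text
t: 3.5
position: [0.4566, 0.1127, 0.3115]
tool_rot: [-0.0, 0.648, 0.762, -0.001]
ft_force: [0.0, 0.2, -1.1]
grip_width: 0.0943
[0.45663265 0.1126829  0.31150662] [-5.46254693e-05  6.47854757e-01  7.61763579e-01 -6.79191520e-04] [ 0.04473146  0.21458426 -1.14998791]
```

View pics/w0.png

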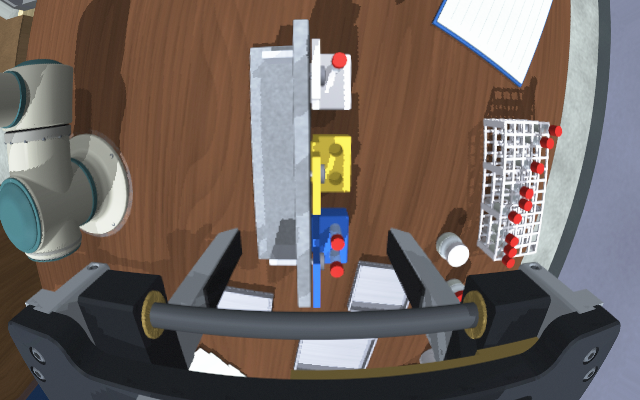

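The wrist view shows the yellow tab's edge at about (316,155–213), in line with the board. The fingers sit symmetrically either side of it. I'll measure the tab and tray from here.

```bash
cat >> h.py <<'E'
from scipy.spatial.transform import Rotation as Ro
def wcloud(d,pos,q):
    c=eyes.get_calibration("wrist");K=c["K"];T=np.array(c["T_tool_cam"])
    v,u=np.mgrid[:400,:640].astype(float)
    a=(u-K[0,2])/K[0,0];b=(v-K[1,2])/K[1,1];th=np.hypot(a,b)+1e-9
    t=np.tan(np.minimum(th,1.5))/th*d
    X=np.stack([a*t,-b*t,-d],-1)
    X=X@T[:3,:3].T+T[:3,3]
    return X@Ro.from_quat([q[1],q[2],q[3],q[0]]).as_matrix().T+pos
E
python3 - <<'E'
from h import *
z=np.load("wrist0.npz");p,d=z["p"],z["d"];W=wcloud(d,z["pos"],z["q"])
l=np.array([.161,-.98695]);nn=np.array([.98695,.161])
img=p.astype(int);R,G,B=img[...,0],img[...,1],img[...,2]
y=(R-B>60)&(G-B>50)&(d>0);y[:130]=0;y[220:]=0;y[:,:305]=0;y[:,360:]=0
q=W[y];print(len(q))
for lo,hi in((.17,.23),(.195,.23),(0.02,.17)):
    t=q[(q[:,2]>lo)&(q[:,2]<hi)]
    print(len(t),"l",np.percentile(t[:,:2]@l,[2,50,98]),"n",np.percentile(t[:,:2]@nn,[2,25,50,75,98]),"z",np.percentile(t[:,2],[50,98]))
t=q[q[:,2]>.2][:,:2]*1000
g=cv2.fitLine(t.astype(np.float32),cv2.DIST_HUBER,0,.01,.01).ravel();print(g,np.degrees(np.arctan2(g[1],g[0])))
b=(abs(W[...,2]-.16)<.008)&(d>0);b[:,:285]=0;b[:,:]&=True;b[:,325:]=0;b[:20]=0;b[300:]=0
hs=cv2.cvtColor(p,cv2.COLOR_RGB2HSV);b&=hs[...,1]<50
t=W[b];print("board",len(t),"l",np.percentile(t[:,:2]@l,[1,99]),"n",np.percentile(t[:,:2]@nn,[2,50,98]))
g=cv2.fitLine((t[:,:2]*1000).astype(np.float32),cv2.DIST_HUBER,0,.01,.01).ravel();print(g,np.degrees(np.arctan2(g[1],g[0])))
P=z["pos"];print("tcp l,n",P[:2]@l,P[:2]@nn)
E
```

```text
2407
443 l [-0.0741447  -0.04703981 -0.01487535] n [0.46811217 0.46915    0.47117066 0.47315058 0.474313  ] z [0.21070141 0.21216628]
426 l [-0.07353418 -0.04597674 -0.01480803] n [0.46811635 0.46914995 0.47116779 0.47314831 0.47429764] z [0.21075239 0.21217325]
1866 l [-0.08432721 -0.05157729 -0.00602814] n [0.46616082 0.48509986 0.49780305 0.50879503 0.5198197 ] z [0.08046285 0.16452359]
[ 1.62416264e-01 -9.86722350e-01  4.57810425e+02  1.20119995e+02] -80.652824
board 4490 l [-0.22377729  0.12174006] n [0.44547359 0.45508084 0.47884364]
[ 1.6485193e-01 -9.8631835e-01  4.3876520e+02  1.3662778e+02] -80.51136
tcp l,n -0.03769453220768047 0.4688155411292788
```

```bash
python3 -m creep '0.12 0.05 0.8 0 0; 0 0 0.9 0 0; 0 0 0.9 0 0; 0 0 0.6 0 0; 0 0 0.29 0 0; 0 0 0 0 0.5; 0 0 0 0 0.6;0 0 0 0 0.7;0 0 0 0 0.7;0 0 0 0 0.7' 25
python3 - <<'E'
from h import *
s=bot.state();p,d=eyes.capture("wrist");np.savez("wrist1.npz",p=p,d=d,pos=s["position"],q=s["tool_rot"]);print(s["position"],s["tool_rot"],s["ft_force"])
cv2.imwrite("pics/w1.png",p[...,::-1])
E
```

```text
t: 4.55
position: [0.459, 0.1188, 0.173]
tool_rot: [0.001, 0.648, 0.762, 0.001]
ft_force: [-0.7, -0.1, 0.1]
grip_width: 0.0577
[0.45902363 0.11878265 0.17295325] [6.04981474e-04 6.47540017e-01 7.62031001e-01 5.59755134e-04] [-0.7472531  -0.09705423  0.1368764 ]
```

View pics/w1.png

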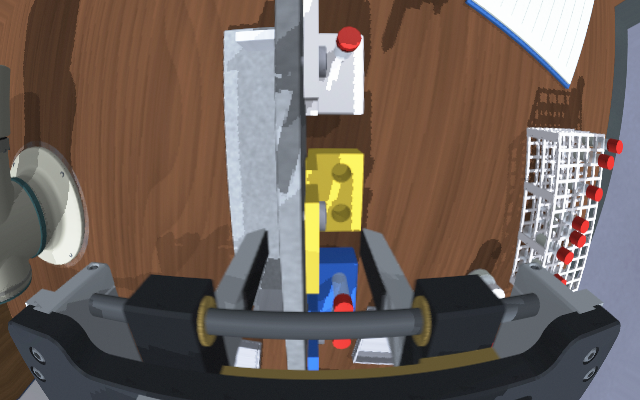

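The tab at (312, 205–293) sits midway between the fingers at (258,240) and (372,240). Now I'll close the gripper.

```bash
python3 -m creep '0 0 0 0 0.8;0 0 0 0 0.9; 0 0 0 0 1;0 0 0 0 1;0 0 0 0 1;0 0 0 0 1;0 0 0 0 1;0 0 0 0 1;0 0 0 0 1;0 0 0 0 1' 25; python3 -m creep '0 0 0 0 1;0 0 0 0 1' 25
```

```text
t: 5.6
position: [0.4584, 0.1187, 0.1721]
tool_rot: [-0.0, 0.648, 0.762, -0.0]
ft_force: [-0.9, 0.4, -0.1]
grip_width: 0.0078
t: 5.8
position: [0.4584, 0.1187, 0.1721]
tool_rot: [-0.0, 0.648, 0.762, -0.0]
ft_force: [-0.8, -0.6, 0.4]
grip_width: 0.0076
```

Gripped at about 8 mm opening. Next, a slow 36 mm lift.

```bash
python3 -m creep '0 0 -0.1 0 1;0 0 -0.2 0 1;0 0 -0.2 0 1;0 0 -0.2 0 1;0 0 -0.2 0 1; 0 0 0 0 1;0 0 0 0 1;0 0 0 0 1' 30
python3 - <<'E'
from h import *
s=bot.state();p,d=eyes.capture("wrist");np.savez("wrist2.npz",p=p,d=d,pos=s["position"],q=s["tool_rot"]);print(s["position"],s["tool_rot"],s["ft_force"])
cv2.imwrite("pics/w2.png",p[...,::-1])
p,d=eyes.capture("side");cv2.imwrite("pics/s2.png",cv2.resize(p[80:260,180:380,::-1],None,fx=3,fy=3))
E
```

```text
t: 6.6
position: [0.4581, 0.1186, 0.2078]
tool_rot: [-0.0, 0.648, 0.762, -0.0]
ft_force: [0.1, 0.3, -2.8]
grip_width: 0.0075
[0.45814199 0.11864185 0.20781296] [-2.20396547e-04  6.47589838e-01  7.61989006e-01 -3.27817762e-04] [ 0.0831971   0.31734194 -2.78531069]
```

View pics/w2.png

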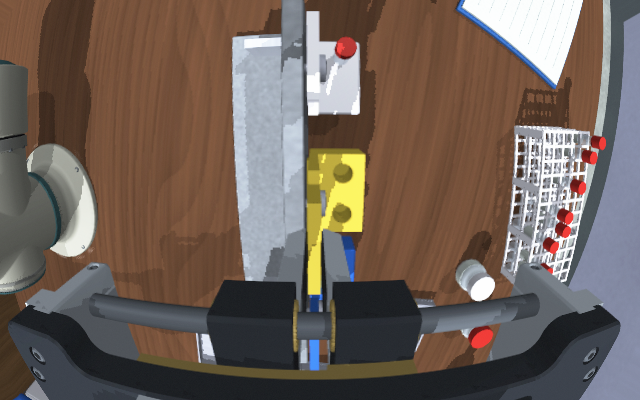

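View pics/s2.png

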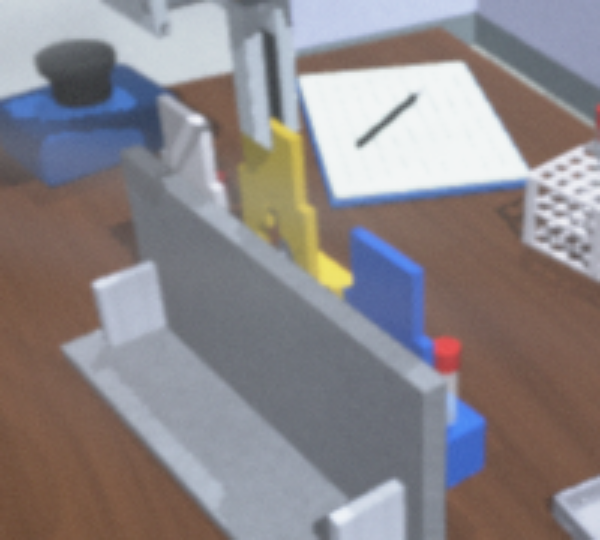

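The holder rose with the fingers: in the side view yellow stands clear above its neighbours, and the keyhole slot shows above the board edge. Next I'll draw it off along tool +y.

```bash
python3 -m creep '0 0.2 0 0 1;0 0.25 0 0 1;0 0.25 0 0 1;0 0 0 0 1' 30;  python3 -m creep '0 0.25 0 0 1;0 0.25 0 0 1;0 0.5 0 0 1;0 0.7 0 0 1;0 0.7 0 0 1;0 0 0 0 1; 0 0 0 0 1;0 0 0 0 1' 30
python3 - <<'E'
from h import *
s=bot.state();p,d=eyes.capture("wrist");np.savez("wrist3.npz",p=p,d=d,pos=s["position"],q=s["tool_rot"]);print(s["position"],s["tool_rot"],s["ft_force"])
cv2.imwrite("pics/w3.png",p[...,::-1])
p,d=eyes.capture("side");np.savez("side3.npz",p=p,d=d);cv2.imwrite("pics/s3.png",p[...,::-1])
p,d=eyes.capture("top");np.savez("top3.npz",p=p,d=d)
E
```

```text
t: 7.1
position: [0.4883, 0.1234, 0.2079]
tool_rot: [0.0, 0.648, 0.762, 0.0]
ft_force: [-0.1, -0.5, -1.6]
grip_width: 0.0078
t: 7.9
position: [0.5801, 0.1387, 0.2079]
tool_rot: [-0.0, 0.648, 0.762, -0.001]
ft_force: [-0.1, 1.3, -1.5]
grip_width: 0.0077
[0.58012212 0.13865015 0.20786053] [-4.53655800e-04  6.47554578e-01  7.62018744e-01 -5.45261948e-04] [-0.05391678  1.28217445 -1.54529881]
```

View pics/w3.png

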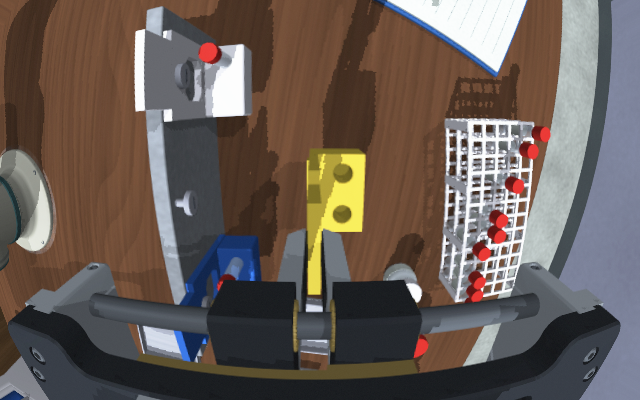

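View pics/s3.png

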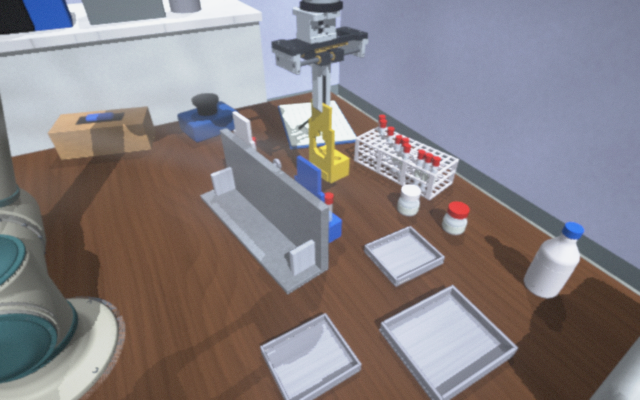

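The holder is off: the bare screw shows at (190,203) in the wrist view, and blue and white are still hung. Next I'll measure how the holder sits in the grip and where the tray is.

Run:
```python
from h import *
l=np.array([.161,-.98695]);nn=np.array([.98695,.161])
p,d,W=load("side",3);img=p.astype(int);R,G,B=img[...,0],img[...,1],img[...,2]
y=(R-B>60)&(G-B>40)&(d>0);y[:95]=0;y[190:]=0;y[:,:295]=0;y[:,360:]=0
q=W[y];q=q[(q[:,2]<.3)];P=np.array([.5801,.1387])
print(len(q),"z",np.percentile(q[:,2],[0.5,2,98,99.5]))
L=(q[:,:2]-P)@l;N=(q[:,:2]-P)@nn
print("l",np.percentile(L,[1,99]),"n",np.percentile(N,[1,50,99]))
for a in np.arange(.07,.25,.02):
    k=(q[:,2]>a)&(q[:,2]<a+.02)
    if k.sum()>5: print(round(a,2),k.sum(),np.percentile(N[k],[5,50,95]).round(4),np.percentile(L[k],[2,98]).round(4))
# tray from both views: inner floor & rim
for n,i in(("top",0),("side",0),("top",3),("side",3)):
    p,d,W=load(n,i);hs=cv2.cvtColor(p,cv2.COLOR_RGB2HSV)
    m=(d>0)&(hs[...,1]<70)&(abs(W[...,0]-.57)<.11)&(abs(W[...,1]+.30)<.10)&(W[...,2]<.04)&(W[...,2]>-.01)
    q=W[m];rim=q[q[:,2]>.016];fl=q[(q[:,2]<.012)]
    print(n,i,len(q),"rect",cv2.minAreaRect((q[:,:2]*1000).astype(np.float32)),"rim rect",cv2.minAreaRect((rim[:,:2]*1000).astype(np.float32)),"pct",np.percentile(rim[:,0],[1,99]),np.percentile(rim[:,1],[1,99]),"zrim",np.percentile(rim[:,2],[50,95]),"zfl",np.median(fl[:,2]))
    for cx,cy in((.63,-.116),(.36,-.218)):
        m=(d>0)&(hs[...,1]<70)&(abs(W[...,0]-cx)<.075)&(abs(W[...,1]-cy)<.08)&(W[...,2]<.04)&(W[...,2]>.014);q=W[m]
        print("   other",cx,np.ptp(np.percentile(q[:,0],[1,99])),np.ptp(np.percentile(q[:,1],[1,99])),np.percentile(q[:,2],95))
```

```text
1775 z [-1.12458718e-03  2.31048614e-04  2.41812934e-01  2.45763298e-01]
l [-0.12149936  0.04136981] n [-0.00915661 -0.00501142  0.17942923]
0.07 182 [-0.0094  0.0075  0.0434] [0.0149 0.0412]
0.09 312 [-0.0072 -0.0049  0.0404] [-0.0354  0.0414]
0.11 399 [-0.0069  0.0043  0.0446] [-0.0384  0.0404]
0.13 109 [-0.007  -0.0053  0.0002] [-0.034   0.0412]
0.15 114 [-0.007  -0.0057 -0.0007] [-0.0369  0.041 ]
0.17 184 [-0.0069 -0.0056 -0.0006] [-0.0336  0.0401]
0.19 201 [-0.0068 -0.0055 -0.0015] [-0.0352  0.0404]
0.21 134 [-0.0065 -0.0052  0.0005] [-0.0169  0.0305]
0.23 87 [-0.0064 -0.0047  0.0015] [0.0066 0.031 ]
top 0 3947 rect ((569.9495239257812, -301.7865905761719), (155.49913024902344, 172.1441192626953), 88.92800903320312) rim rect ((564.5367431640625, -296.067626953125), (141.76651000976562, 159.69161987304688), 89.01173400878906) pct [0.48449066 0.64456473] [-0.3657925  -0.22534157] zrim [0.02466912 0.02823129] zfl 0.005695062174835064
   other 0.63 0.12024815521124577 0.10509829750324393 0.02191818403107741
   other 0.36 0.12056136169292103 0.10620158900833637 0.02185102459706481
si
[... 754 characters left out ...]
 -0.22550968] zrim [0.02466008 0.02827469] zfl 0.005731941593733136
   other 0.63 0.11992043732796909 0.10517365254111341 0.02138569615970152
   other 0.36 0.1205642441907469 0.10636187747291412 0.02165397495123807
side 3 9567 rect ((575.0805053710938, -287.72454833984375), (168.05361938476562, 184.4068145751953), 89.30345916748047) rim rect ((564.6028442382812, -295.28045654296875), (140.82501220703125, 161.9883270263672), 89.65909576416016) pct [0.4839725  0.64372492] [-0.3656008  -0.22576338] zrim [0.02397566 0.02626687] zfl 0.005184073729459171
   other 0.63 0.120141074301095 0.1058054407533141 0.019816029810137414
   other 0.36 0.12044539792026226 0.10557487682116859 0.01995751639311644
```

Run:
```python
from h import *
for n,i in(("top",0),("side",0)):
    p,d,W=load(n,i)
    m=(d>0)&(abs(W[...,0]-.65)<.2)&(abs(W[...,1]+.08)<.16)&(W[...,2]>.035)&(W[...,2]<.2)
    nn=np.array([.98695,.161]); m&=(W[...,:2]@nn>.53)
    k,lb,st,c=cv2.connectedComponentsWithStats(m.astype(np.uint8))
    for j in range(1,k):
        if st[j,4]>25: q=W[lb==j];print(n,np.percentile(q,[2,98],axis=0).round(3).tolist())
```

```text
top [[0.79, 0.006, 0.038], [0.846, 0.079, 0.112]]
top [[0.76, -0.12, 0.036], [0.799, -0.081, 0.063]]
top [[0.712, -0.023, 0.038], [0.752, 0.017, 0.064]]
side [[0.789, 0.004, 0.037], [0.843, 0.075, 0.111]]
side [[0.712, -0.022, 0.036], [0.75, 0.016, 0.062]]
side [[0.759, -0.121, 0.036], [0.797, -0.082, 0.062]]
```

```bash
python3 -m creep '-0.4 0 0 0 1;-0.7 0 0 0 1;-0.8 0 0 0 1;-0.8 0 0 0 1;-0.8 0 0 0 1;-0.8 0 0 0 1;-0.7 0 0 0 1;-0.4 0 0 0.45 1;0 0 0 0.75 1;0 0 0 0.5 1;0 0 0 0 1' 30
```

```text
t: 9.15
position: [0.6154, -0.0749, 0.2083]
tool_rot: [-0.0, 0.711, 0.704, 0.0]
ft_force: [-0.3, 0.2, -2.7]
grip_width: 0.0074
```

```bash
python3 -m creep '-0.5 -0.12 0 0 1;-0.8 -0.25 0 0 1;-0.8 -0.25 0 0 1;-0.8 -0.25 0 0 1;-0.8 -0.25 0 0 1;-0.8 -0.25 0 0 1;-0.6 -0.2 0 0 1;-0.38 -0.15 0 0 1;0 0 0.4 0 1;0 0 0.4 0 1;0 0 0 0 1;0 0 0 0 1' 30
python3 - <<'E'
from h import *
s=bot.state();p,d=eyes.capture("side");np.savez("side4.npz",p=p,d=d);cv2.imwrite("pics/s4.png",cv2.resize(p[200:400,300:560,::-1],None,fx=3,fy=3,interpolation=cv2.INTER_CUBIC))
p,d=eyes.capture("wrist");cv2.imwrite("pics/w4.png",p[...,::-1]);np.savez("wrist4.npz",p=p,d=d,pos=s["position"],q=s["tool_rot"])
p,d,W=load("side",4);img=p.astype(int);R,G,B=img[...,0],img[...,1],img[...,2]
y=(R-B>60)&(G-B>50)&(d>0)&(abs(W[...,0]-.56)<.08)&(abs(W[...,1]+.29)<.07)&(W[...,2]>.02)
q=W[y];print(len(q),np.percentile(q,[1,99],axis=0).round(4),s["position"],s["ft_force"])
E
```

```text
t: 10.35
position: [0.5452, -0.2926, 0.1763]
tool_rot: [-0.0, 0.71, 0.705, 0.0]
ft_force: [0.5, 0.1, -1.9]
grip_width: 0.0075
4663 [[ 0.5361 -0.3329  0.0432]
 [ 0.5905 -0.2547  0.2146]] [ 0.54518887 -0.29259917  0.17630091] [ 0.53459696  0.05536695 -1.85136087]
```

View pics/s4.png

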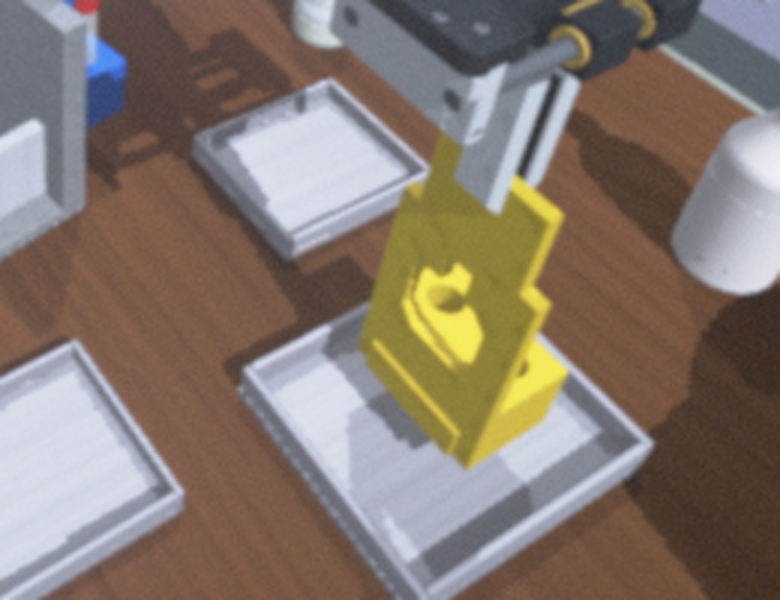

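View pics/w4.png

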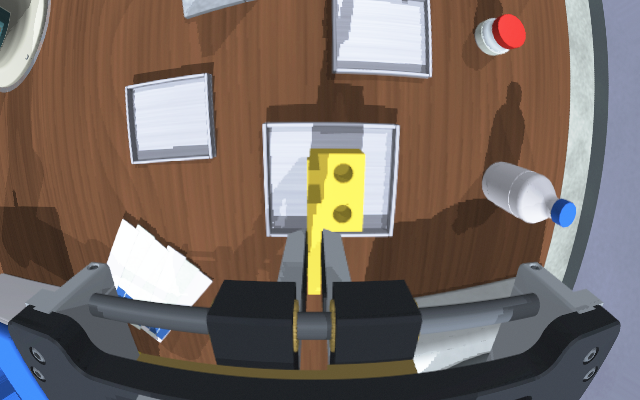

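The holder hangs over the middle of the tray in both views, and its measured bounds are centred to within about 2 mm. Now I'll lower it, slowly at the end.

```bash
python3 -m creep '0 0 0.25 0 1;0 0 0.25 0 1;0 0 0.2 0 1;0 0 0.08 0 1;0 0 0 0 1;0 0 0 0 1' 30; python3 -m creep '0 0 0.03 0 1;0 0 0.03 0 1;0 0 0 0 1;0 0 0 0 1'
```

```text
t: 11.05
position: [0.5453, -0.2932, 0.145]
tool_rot: [0.0, 0.71, 0.704, 0.0]
ft_force: [0.1, 0.6, -3.4]
grip_width: 0.0076
t: 11.45
position: [0.5452, -0.2931, 0.1427]
tool_rot: [0.0, 0.71, 0.704, -0.0]
ft_force: [0.1, -0.3, -1.4]
grip_width: 0.0076
```

```bash
python3 -m creep '0 0 0.025 0 1;0 0 0 0 1;0 0 0 0 1'
```

```text
t: 11.75
position: [0.5452, -0.2931, 0.1424]
tool_rot: [0.0, 0.71, 0.704, 0.0]
ft_force: [-1.4, 1.3, 3.7]
grip_width: 0.0076
```

```bash
python3 -m creep '0 0 0.01 0 1;0 0 0 0 1;0 0 0 0 1'
```

```text
t: 12.05
position: [0.5452, -0.2931, 0.1424]
tool_rot: [0.0, 0.71, 0.704, 0.0]
ft_force: [-2.7, 1.1, 6.5]
grip_width: 0.0077
```

It's resting on the floor: the height has stalled and the force rises with each step. I'll ease off the pressure and open gently.

```bash
python3 -m creep '0 0 -0.025 0 1;0 0 0 0 1;0 0 0 0 0.9;0 0 0 0 0.85;0 0 0 0 0.75;0 0 0 0 0.65;0 0 0 0 0.6;0 0 0 0 0.6;0 0 0 0 0.6'
python3 - <<'E'
from h import *
p,d=eyes.capture("wrist");cv2.imwrite("pics/w5.png",p[...,::-1]);print(bot.state()["ft_force"])
E
```

```text
t: 12.95
position: [0.5452, -0.2931, 0.1422]
tool_rot: [0.0, 0.71, 0.704, -0.0]
ft_force: [0.3, 0.4, -0.7]
grip_width: 0.0381
[-0.43178352  1.20772168  0.49524607]
```

View pics/w5.png

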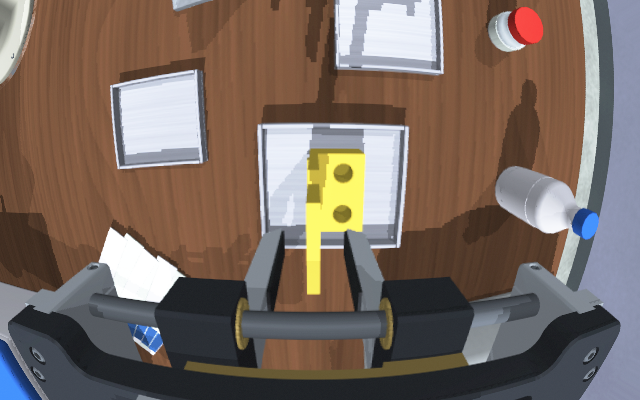

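The fingers at (265,265) and (363,265) are clear of the tab at (313,250). Raising straight up.

```bash
python3 -m creep '0 0 -0.2 0 0.6;0 0 -0.5 0 0.6;0 0 -0.8 0 0.6;0 0 -0.8 0 0.6;0 0 -0.8 0 0.6;0 0 -0.5 0 0.6;0 0 0 0 0.6;0 0 0 0 0.6;0 0 0 0 0.6'
python3 - <<'E'
from h import *
for n in("side","top"):
    p,d=eyes.capture(n);np.savez(f"{n}6.npz",p=p,d=d);cv2.imwrite(f"pics/{n}6.png",p[...,::-1])
p,d,W=load("side",6);img=p.astype(int);R,G,B=img[...,0],img[...,1],img[...,2]
y=(R-B>60)&(G-B>50)&(d>0)&(abs(W[...,0]-.56)<.08)&(abs(W[...,1]+.29)<.07)&(W[...,2]>.008)&(W[...,2]<.3)
q=W[y];print(len(q),np.percentile(q,[1,99],axis=0).round(4))
for a in(.02,.06,.1,.14,.16):
    k=(q[:,2]>a)&(q[:,2]<a+.02);print(a,np.percentile(q[k,0],[2,10,50]).round(4))
E
```

```text
t: 13.9
position: [0.5444, -0.2926, 0.2846]
tool_rot: [-0.001, 0.71, 0.704, -0.0]
ft_force: [0.2, -0.3, -0.2]
grip_width: 0.0377
4441 [[ 0.5364 -0.3335  0.0109]
 [ 0.5893 -0.2557  0.1808]]
0.02 [0.5362 0.5372 0.5397]
0.06 [0.5385 0.539  0.54  ]
0.1 [0.5384 0.5389 0.5398]
0.14 [0.5384 0.539  0.5397]
0.16 [0.5384 0.5388 0.5397]
```

View pics/side6.png

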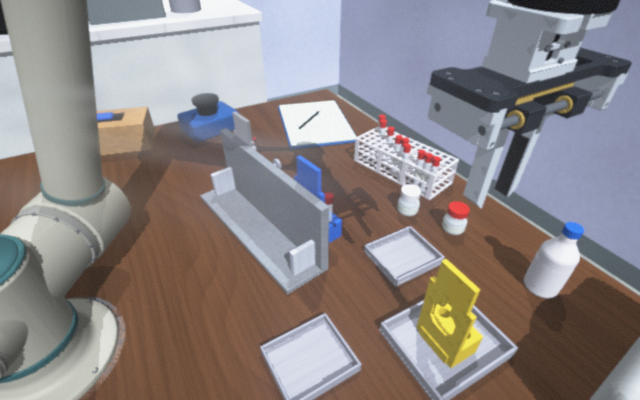

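View pics/top6.png

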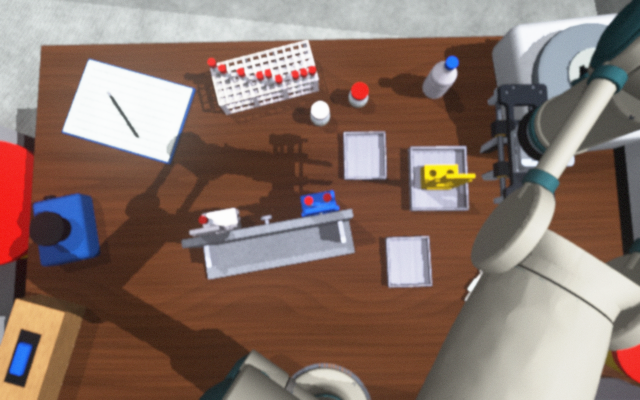

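Yellow stands upright in the large tray: it is at (450,325) in the side view, and the plate's x is constant to within 0.2 mm from z = 0.06 to 0.18. Blue and white are unchanged, and the gripper is clear.

```bash
python3 -c "
from workcell import bot
print(bot.close_job())"
```

```text
the job is handed in; nothing more can be done
None
```

The yellow holder is standing upright in the 160 × 140 mm steel tray, and I handed the job in at about 14 s of the 42 s allowed. I gripped it by its tab, lifted it 36 mm, drew it off over the screw head, and lowered it slowly until it touched the floor. I then eased the pressure off, opened the fingers and raised the gripper clear.

- **Position:** the holder is within about 2 mm of the tray's centre. Its underside is on the tray floor, with the tab top measured at 0.181 m against 0.180 m expected. The plate is vertical to within 0.2 mm between 60 and 180 mm up.
- **Other holders:** blue and white still hang on their screws. I checked this by eye in the final side and top pictures.
- **Forces:** every reading stayed below about 8 N, and the wrist force was close to zero after release.
- **Disagreement:** the wrist camera put the tab 1.5 to 3 mm from where the side and top cameras put it. That is about the calibration error, so I aimed the grasp between the two.

No check failed.

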